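Nip a pile of cards in the padding press

TASK

Pick up the loose crank, fit its square socket fully down onto the press's square shaft, and wind it clockwise by its black grip, without forcing it, until the sprung jaw has pushed the pile of cards up to the stop and holds it firmly: spring about half compressed, never squashed solid. Leave the crank on the shaft, let go, and leave the other things alone.

Things in the scene. Friction and masses are not known exactly. Their poses are not given: they have to be found in the camera images.
- press: Green bench padding press, fixed on the table. Origin: under the shaft axis, at table level. A 130 mm wide bed, its floor 14 mm above the table, runs along the press's own -y to 295 mm. A gearbox (100 x 85 mm, top 85 mm above the table) stands around the shaft, from 30 mm towards -y to 55 mm towards +y. Nothing on the bed is taller than 75 mm.
- shaft_foot (a point): Centre of the face of the round thrust washer (radius 21 mm, 91 mm above the table) at the foot of the upright steel square shaft end; z up, x and y normal to the flats of the square. The shaft is 14 mm square, stands 20 mm above this point, its topmost 2 mm stepped in to 11.5 mm. It turns stiffly (friction about 0.45 N m, about 6 N at the crank's grip).
- shaft (a joint): Turning angle of the square shaft, rad, growing clockwise seen from above (winding up). It starts between 0 and 1.5. Each full turn brings the jaw 36 mm towards the stop; 2 to 3.3 turns are needed. It stays where it is left.
- collar: Round thrust washer at the foot of the shaft, spins freely; origin on the axis 6 mm below its upper face, on which the seated crank rests.
- pack: Pile of cards, banded, with board ends: 92 mm across the bed, 50 mm along it, 42 mm tall, 0.25 kg; origin at the centre of its underside. Lies loose on the bed between pad and stop, at least 10 mm from the pad and up to 85 mm from the stop.
- crank_foot (a point): Centre of the underside of the loose steel crank (0.36 kg, stands upright on the table on its hub); x points along the arm, z up. The hub is a 30 x 30 mm block 48 mm tall, its sides along and across the arm; from below it has a square socket 15 mm wide and 24 mm deep, square with the hub. The arm is 16 mm wide, 16 to 26 mm above the underside. When fully seated on the shaft this point lies on shaft_foot.
- crank_hub (a point): Point inside the crank's hub on its axis, 28 mm above the underside: where the hub can be gripped across its two sides parallel to the arm.
- crank_grip (a point): Middle of the crank's upright black round grip (radius 11 mm, 55 mm tall from 27 to 82 mm above the crank's underside), 75 mm from the hub axis along the arm. It spins freely on its pin, so the hand need not turn.
- glue: Jar of padding glue, radius 32 mm, 85 mm tall, origin under it. Bystander.
- brush: Glue brush about 180 mm long lying on the table. Bystander.
- carton: Small carton 90 x 60 x 50 mm. Bystander.
- bed_start (a point): Fixed point on the bed, 75 mm from the shaft axis: the face of the steel pressing pad (90 mm wide, 48 mm tall) stands over it when the shaft reads 0. The pad (not measured) moves with the green jaw to the press's -y. It can be pushed 12 mm back into the jaw against a spring of 8 N/mm without preload: half compressed is 6 mm, 48 N.
- bed_end (a point): Fixed point: middle of the bed's far end, 295 mm from the shaft axis. Before it stands the green stop plate, 50 mm tall, fixed; its face is 199 to 235 mm from the shaft axis (where is not measured). From the moment the pile is caught between pad and stop, 1.05 rad of winding half compresses the spring; the force needed at the grip rises by 3.7 N (0.28 N m).
There are look-alikes about, which are no part of the job. What is shaped like the part that bears crank_foot but blue or green is not meant.

How it is judged:
By the outcome, as a careful person would: the job done as asked, in the order asked, and still so for the second after the job is handed in, with the robot touching nothing.
It also fails if it takes over 72 s, if anything falls off the work surface, if the arm or the gripper's body presses on something with over 40 N, if the wrist force passes 120 N, or if a joint passes its speed limit or range.

ROBOT

A 6-joint arm with a two-finger parallel gripper is mounted at the origin on the work surface. World frame = base frame: x ahead of the robot, y to its left, z up, the work surface at z = 0. Lengths are in m, angles in rad, forces in N, time in s.
With the tool pointing down it reaches from about 0.35 to 0.8 m from the base axis. Payload 7.3 kg.
Tool frame: the origin (TCP) lies at the very end of the fingers, on their centre line; the grasp point (between the pads) lies 19 mm behind it; x points along the fingers, y is the direction in which the jaws open and shut, and the axes are right-handed (so a half turn about x gives the same grasp; the last joint's range is limited). The gripper opens to 85 mm and grips with 20 to 120 N. Pads are 22 mm wide; open, the fingers measure 114 mm over their backs; the gripper's body (76 mm by 85 mm) begins 54 mm behind the grasp point. The pads swing forward as they close: fully open they stand 13 mm farther back than shut.
Start: joints at [1.177, 0.342, 1.524, -0, 1.275, -0.146], TCP at [0.129, 0.509, 0.231] pointing down, gripper open.
Joint ranges: [-2.53, 2.53], [-0.77, 2.02], [0.04, 2.7], [-1, 4.14], [0.28, 2.66], [-3.11, 3.11]. Speed limits (rad/s): [2.57, 2.57, 3.14, 3.14, 3.14, 3.14].

INTERFACE

Orientations are given as [roll, pitch, yaw] about the fixed x, y, z axes, in that order (R = Rz(yaw) Ry(pitch) Rx(roll)).
In Python, from rig import telemetry, viewer, ticket gives the robot as it stands.
- The arm moves only by the tool apply_moves, never from a script. Its argument "steps" is a list of rows, each an object with "xyz": the shift along the tool's x, y, z in m, a list of three; "rotation": the turn, a rotation vector about the tool's x, y, z in degrees, a list of three. In form: [{"xyz": [dx, dy, dz], "rotation": [wx, wy, wz]}, ...]. A call has 1 to 20 rows; each row is the pose to reach, as a shift and turn from the pose measured when the call began, along the tool's axes at that moment; what a row does not reach only later rows make up. A row lasts 1/12 s, in which the tool goes at most 41.7 mm and 7.16 degrees, less where a joint would pass 70% of its speed; a pose out of reach is approached as far as the arm can. A call with a gripper value outside its range is refused whole. "claw" is the closure, from -1 (fully open) to 1 (shut), set as the call begins (left out, the last holds). The fingers move at their own pace and stop on an object; "grip_force" is the grip in N (left out, the last holds). Time passes only in rows, so rows that repeat a pose let the fingers close. It gives the time, the measured TCP pose, the force and the opening at its end, in the units of the state.
- telemetry.get_obs(): the state, without advancing time (a new reading comes with each control period).
- viewer.get_image(name): name is "scene" or "top" or "wrist"; returns a dict with "img" (420x560x3 uint8, red, green, blue), "K" (3x3 intrinsics, pixels), "position" and "rotation" of the camera in the world; the wrist camera has in their place "hand_eye" (4x4, takes a point from camera to tool coordinates, whose origin is the TCP and whose axes are the tool frame's). Camera axes: x right, y up, looking along -z (the intrinsics and any distortion apply to the point x, -y, -z); pixel columns grow to the right and rows downward; lengths in m; the calibration is good to about 2 mm. The wrist camera is an equidistant fisheye: a pixel r from the principal point sees the ray r / f radians off the axis. A picture is of the moment at which its call begins: read the wrist's pose just before it. There is no depth.
- ticket.hand_in(): hands the job in, once; it reports no verdict.
The state is a dict: "time_s": time; "qpos": joint angles; "joint_velocities": joint speeds; "effort": joint torques, N m; "eef_pos": TCP position; "eef_rot": TCP orientation; "ft_force": force on the tool from outside, world axes, zero at the start; "moment": the same for the moment, N m; "finger_gap": finger opening in m.
Only numpy, scipy, OpenCV 4.12 (cv2) and the standard library are available. Lean on these libraries where they do the work, as an engineer would, in place of code of your own. Each camera call takes 0.05 s, during which the arm holds its last target. There are 200 camera calls.

## Working session

There is one attempt and no reset: what is moved stays moved. The work goes in short steps, Python scripts to look and compute and a tool call to move; the robot and the scene stay as the last step left them, time stands still between calls to the robot, and variables do not carry over. Pictures are saved under pics/ and viewed, about 8 in all and at most 12, crops included, and the job is handed in when it is done.

Besides the shell and the picture viewer there is one more tool, called after "Call:" by a JSON object that holds its "api" and its "payload", one argument or row to a line. apply_moves: Moves the arm, as the interface text tells. Its arguments: {"type":"object","properties":{"steps":{"type":"array"},"claw":{"type":"number"},"grip_force":{"type":"number"}},"required":["steps"]}

```bash
mkdir -p pics; python3 - <<'E'
from rig import telemetry, viewer
import cv2,pickle
o=telemetry.get_obs();print(o)
d={}
for n in ("scene","top"):
    c=viewer.get_image(n);d[n]=c
    cv2.imwrite(f"pics/{n}0.png",cv2.resize(c["img"][:,:,::-1],(800,600),interpolation=cv2.INTER_CUBIC))
    print(n,c["K"],c["position"],c["rotation"])
pickle.dump(d,open("cams.pkl","wb"))
E
```

```text
{'time_s': 0.0, 'qpos': array([ 1.17698259e+00,  3.42711741e-01,  1.52505682e+00, -7.47643725e-06,
        1.27537539e+00, -1.46021552e-01]), 'joint_velocities': array([ 1.05702690e-03, -7.91809532e-05,  9.64543844e-04,  4.87889614e-04,
        1.65316617e-03, -1.46300298e-04]), 'effort': array([-3.89114916e-06, -4.33681118e+01, -2.46008259e+01, -6.40619146e-05,
        7.92388018e-03, -1.72041598e-05]), 'eef_pos': array([0.1285954 , 0.50858191, 0.23061776]), 'eef_rot': array([-1.71220941,  1.56924501, -1.95999941]), 'ft_force': array([ 0.1182723 , -1.09173904, -0.40306314]), 'moment': array([0.01230977, 0.0070815 , 0.02048959]), 'finger_gap': 0.08552400856744928}
scene [[466.819308     0.         281.86096378]
 [  0.         466.819308   211.67178269]
 [  0.           0.           1.        ]] [1.46297676 0.07121555 0.67391668] [1.01561208 0.00647186 1.59438889]
top [[426.36449678   0.         276.43362274]
 [  0.         426.36449678 206.74334389]
 [  0.           0.           1.        ]] [0.38947793 0.03043916 1.05759627] [ 0.1458075  -0.01020063 -1.54973052]
```

View pics/top0.png

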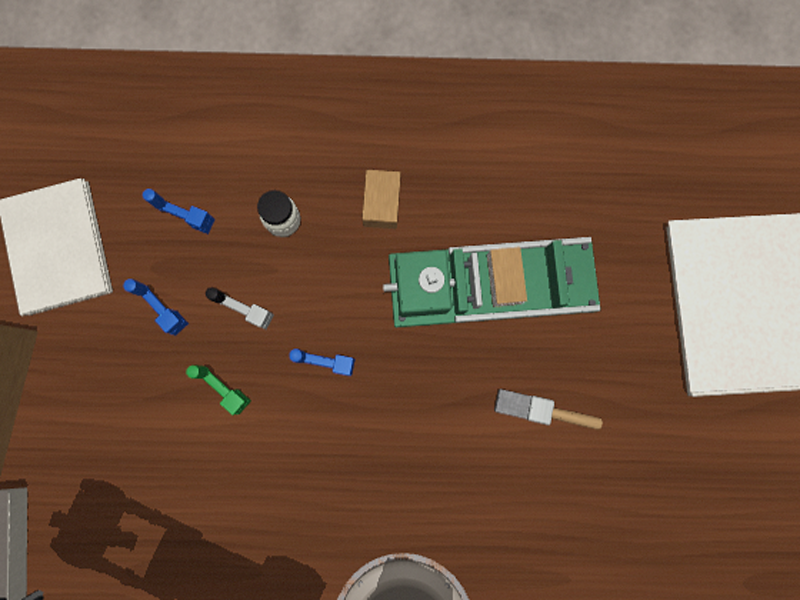

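View pics/scene0.png

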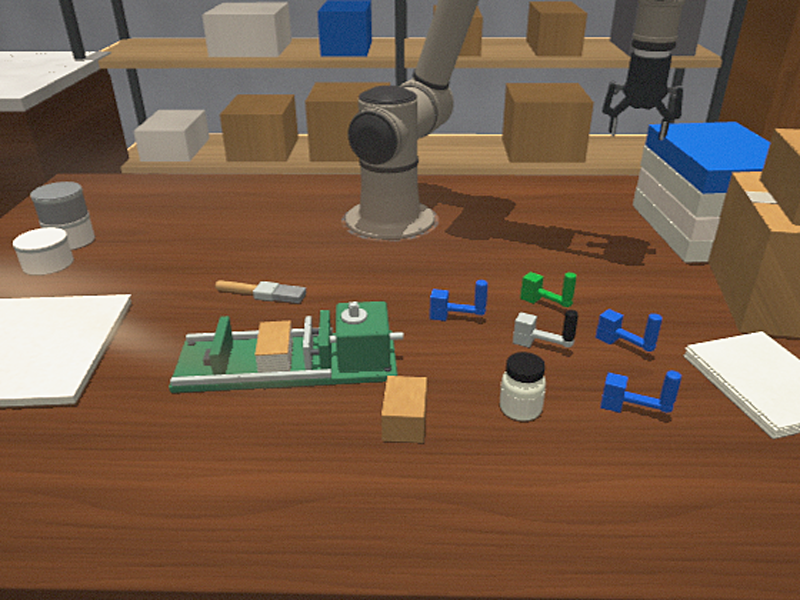

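The top view shows the steel crank with its hub at about (259,315) and black grip at (214,295). The shaft is at about (432,280) and the press runs to the right. I'll enlarge crops of both.

```bash
cat > h.py <<'E'
import numpy as np,cv2,pickle
from scipy.spatial.transform import Rotation as R
def rot(e): return R.from_euler("xyz",e).as_matrix()
def pix2w(c,uv,z):
    "pixel (original px) to world on plane z"
    K=c["K"];M=rot(c["rotation"]);p=np.array(c["position"])
    d=M@np.array([(uv[0]-K[0,2])/K[0,0],-(uv[1]-K[1,2])/K[1,1],-1.])
    return p+d*(z-p[2])/d[2]
def w2pix(c,P):
    K=c["K"];q=rot(c["rotation"]).T@(np.array(P)-c["position"])
    return np.array([K[0,2]+K[0,0]*q[0]/-q[2],K[1,2]-K[1,1]*q[1]/-q[2]])
def crop(im,u0,v0,w,h,s): return cv2.resize(im[v0:v0+h,u0:u0+w,::-1],None,fx=s,fy=s,interpolation=cv2.INTER_CUBIC)
E
python3 - <<'E'
from h import *
d=pickle.load(open("cams.pkl","rb"));c=d["top"];im=c["img"]
a=crop(im,140,195,56,40,7);b=crop(im,275,170,56,40,7)
e=crop(im,310,160,114,75,7)
a=np.hstack([a,b]);e=e[:,:784]
e=cv2.resize(crop(im,265,160,160,66,1),(784,323),interpolation=cv2.INTER_CUBIC)
cv2.imwrite("pics/crop1.png",np.vstack([a,e]))
for n,uv,z in [("hub",(259,313),.048),("grip",(214,295),.082),("shaft",(432,280),.111),("bedend",(597,274),.014)]:
    print(n,pix2w(c,np.array(uv)*.7,z))
E
```

```text
hub [0.50313369 0.2488079  0.048     ]
grip [0.52690753 0.31547334 0.082     ]
shaft [ 0.55445356 -0.03428343  0.111     ]
bedend [ 0.58857456 -0.3291292   0.014     ]
```

View pics/crop1.png

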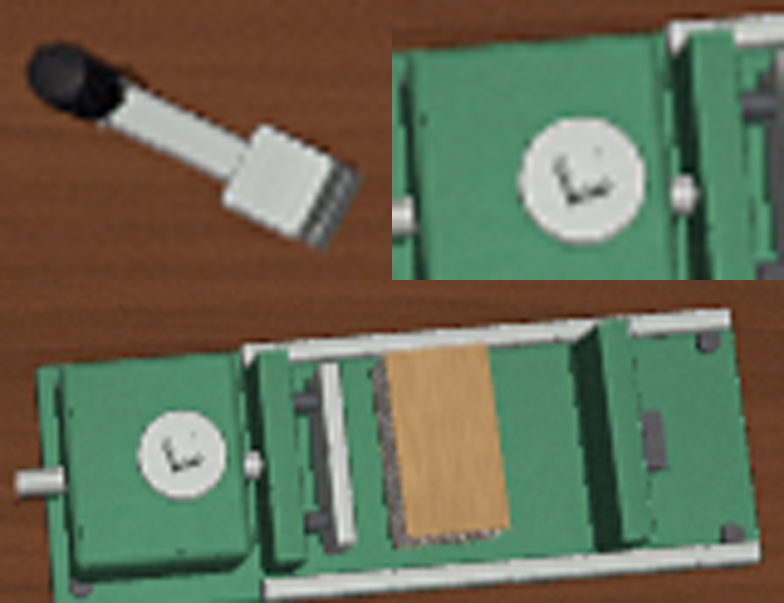

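The crop shows the hub top centred at original pixel (179.7,220.7), the grip top at (148.9,205.3) and the washer at (302.3,195.6). A rotated square shaft end is visible. Next I plan the approach above the hub.

```bash
cat >> h.py <<'E'
def state():
    from rig import telemetry
    o=telemetry.get_obs(); return o,np.array(o["eef_pos"]),rot(o["eef_rot"])
def plan(target,ydir=None,show=True):
    "print tool-frame shift and rotvec(deg) to reach target, pointing down, tool y along +-ydir (world angle deg)"
    o,p,M=state()
    x=np.array([0,0,-1.]); best=None
    for s in ([0,180] if ydir is not None else [0]):
        if ydir is None: y=M[:,1].copy()
        else:
            a=np.radians(ydir+s); y=np.array([np.cos(a),np.sin(a),0])
        y[2]=0; y/=np.linalg.norm(y)
        T=np.column_stack([x,y,np.cross(x,y)])
        rv=R.from_matrix(M.T@T).as_rotvec(degrees=True)
        if best is None or np.linalg.norm(rv)<np.linalg.norm(best): best=rv
        print("rot option",np.round(rv,2))
    print("xyz",np.round(M.T@(np.array(target)-p),4),"dist",np.round(np.linalg.norm(target-p),3),"rot",np.round(best,2),"q6",o["qpos"][5])
E
python3 - <<'E'
from h import *
d=pickle.load(open("cams.pkl","rb"));c=d["top"]
h=pix2w(c,(179.7,220.7),.048);g=pix2w(c,(148.9,205.3),.082);s=pix2w(c,(302.3,195.6),.091)
v=g-h;a=np.degrees(np.arctan2(v[1],v[0]));print(h,g,np.hypot(*v[:2]),a,"shaft",s)
r=[pix2w(c,(265+u/4.9,160+(w-280)/4.9),.025) for u,w in((265,590),(760,550),(285,355),(730,315))]
for i in(0,2): v=r[i+1]-r[i];print("press -y dir",np.degrees(np.arctan2(v[1],v[0])))
o,p,M=state();print(M.round(3))
from rig import viewer
w=viewer.get_image("wrist");print(w["K"],w["hand_eye"])
plan(np.array([h[0],h[1],.19]),a+90)
E
```

```text
[0.49922602 0.25239643 0.048     ] [0.52965564 0.31772206 0.082     ] 0.07206524434383985 65.02321506667482 shaft [ 0.55886799 -0.03540923  0.091     ]
press -y dir -84.09808847543417
press -y dir -83.4299708118771
[[-0.001  0.245  0.969]
 [-0.001  0.969 -0.245]
 [-1.    -0.001 -0.   ]]
[[325.1922621    0.         281.99637922]
 [  0.         325.1922621  207.05476923]
 [  0.           0.           1.        ]] [[ 3.25015950e-04  3.07702269e-01 -9.51482637e-01 -1.42802269e-01]
 [ 9.99999748e-01  5.00212253e-04  5.03353708e-04 -2.20866580e-04]
 [ 6.30826352e-04 -9.51482561e-01 -3.07702029e-01 -7.87992237e-02]
 [ 0.00000000e+00  0.00000000e+00  0.00000000e+00  1.00000000e+00]]
rot option [-7.922e+01 -5.000e-02  5.000e-02]
rot option [1.0078e+02 5.0000e-02 5.0000e-02]
xyz [ 0.0409 -0.1575  0.4221] dist 0.452 rot [-7.922e+01 -5.000e-02  5.000e-02] q6 -0.14597269847748642
```

```bash
python3 - <<'E'
from h import *
plan(np.array([.559,-.0354,.17]))
E
```

```text
rot option [-0.   -0.01  0.06]
xyz [ 0.0612 -0.4218  0.5507] dist 0.696 rot [-0.   -0.01  0.06] q6 -0.14597269847748642
```

Call:
{"api": "apply_moves", "payload": {
  "steps": [
    {"xyz": [0.004, -0.025, 0.033], "rotation": [0, 0, 0]},
    {"xyz": [0.007, -0.05, 0.065], "rotation": [0, 0, 0]},
    {"xyz": [0.011, -0.075, 0.098], "rotation": [0, 0, 0]},
    {"xyz": [0.014, -0.1, 0.13], "rotation": [0, 0, 0]},
    {"xyz": [0.018, -0.125, 0.163], "rotation": [0, 0, 0]},
    {"xyz": [0.022, -0.15, 0.195], "rotation": [0, 0, 0]},
    {"xyz": [0.025, -0.175, 0.228], "rotation": [0, 0, 0]},
    {"xyz": [0.029, -0.2, 0.26], "rotation": [0, 0, 0]},
    {"xyz": [0.033, -0.225, 0.293], "rotation": [0, 0, 0]},
    {"xyz": [0.036, -0.25, 0.325], "rotation": [0, 0, 0]},
    {"xyz": [0.04, -0.275, 0.358], "rotation": [0, 0, 0]},
    {"xyz": [0.043, -0.3, 0.39], "rotation": [0, 0, 0]},
    {"xyz": [0.047, -0.325, 0.423], "rotation": [0, 0, 0]},
    {"xyz": [0.051, -0.35, 0.455], "rotation": [0, 0, 0]},
    {"xyz": [0.054, -0.375, 0.488], "rotation": [0, 0, 0]},
    {"xyz": [0.058, -0.4, 0.52], "rotation": [0, 0, 0]},
    {"xyz": [0.061, -0.422, 0.551], "rotation": [0, 0, 0]},
    {"xyz": [0.061, -0.422, 0.551], "rotation": [0, 0, 0]},
    {"xyz": [0.061, -0.422, 0.551], "rotation": [0, 0, 0]},
    {"xyz": [0.061, -0.422, 0.551], "rotation": [0, 0, 0]}
  ]
}}

```text
time_s: 1.82
eef_pos: [0.5586, -0.0354, 0.1696]
eef_rot: [-2.708, 1.569, -2.956]
ft_force: [-0.9, -0.1, -0.9]
finger_gap: 0.0856
```

```bash
cat >> h.py <<'E'
def wray(c,uv,p,M):
    K=c["K"];H=c["hand_eye"];dx=(uv[0]-K[0,2])/K[0,0];dy=(uv[1]-K[1,2])/K[1,1]
    t=np.hypot(dx,dy);s=np.sin(t)/t if t>1e-9 else 1
    q=np.array([dx*s,-dy*s,-np.cos(t)])
    return p+M@H[:3,3], M@(H[:3,:3]@q)
def wpix(c,uv,z,p,M):
    o,d=wray(c,uv,p,M); return o+d*(z-o[2])/d[2]
def wproj(c,P,p,M):
    K=c["K"];H=c["hand_eye"];q=H[:3,:3].T@(M.T@(np.array(P)-p)-H[:3,3])
    r=np.hypot(q[0],q[1]);t=np.arctan2(r,-q[2])
    return np.array([K[0,2]+K[0,0]*t*q[0]/r,K[1,2]-K[1,1]*t*q[1]/r])
def wshot(name):
    from rig import viewer
    o,p,M=state();c=viewer.get_image("wrist")
    pickle.dump((c,p,M),open(name+".pkl","wb"));return c,p,M
E
python3 - <<'E'
from h import *
c,p,M=wshot("w1");print(p)
u=wproj(c,[.559,-.0354,.1],p,M);print(u)
u=u.astype(int);u0,v0=u-[30,30]
a=crop(c["img"],u0,v0,60,60,10);print(u0,v0)
b=cv2.resize(c["img"][:,:,::-1],(200,150))
a[:150,:200]=b
cv2.imwrite("pics/w1.png",a)
E
```

```text
[ 0.55859373 -0.03535334  0.1695967 ]
[282.65389364 221.59945077]
252 191
```

View pics/w1.png

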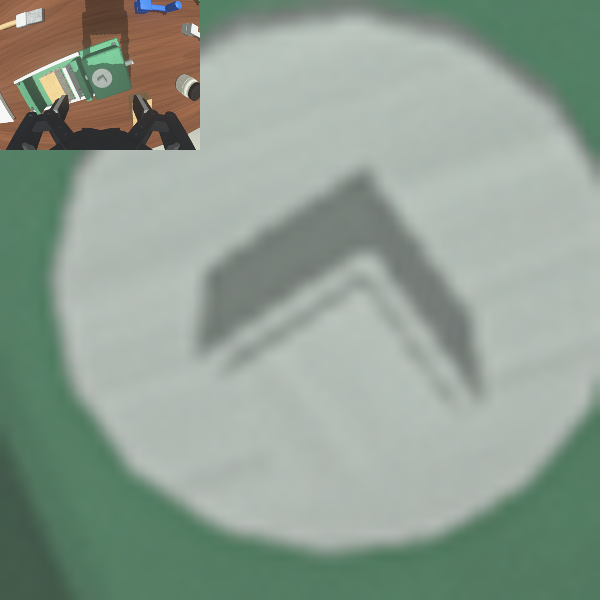

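The wrist view shows the washer centred near crop (332,280). The shaft's upper square has corners at (200,352), (370,250) and (483,400), and its foot corners are at (205,275), (370,168) and (475,320).

```bash
python3 - <<'E'
from h import *
c,p,M=pickle.load(open("w1.pkl","rb"))
f=lambda u,v,z:wpix(c,(252+u/10-.45,191+v/10-.45),z,p,M)
print("washer",f(332,280,.091))
for z,q in((.109,[(200,352),(370,250),(483,400)]),(.091,[(205,275),(370,168),(475,320)]),(.111,[(225,370),(365,280),(460,400)])):
    a,b,d=[f(*x,z) for x in q];print((a+d)/2,[ (np.hypot(*v[:2])*1e3,np.degrees(np.arctan2(v[1],v[0]))%90) for v in (b-a,d-b)])
h=np.array([.499,.2524]);
print("pick");plan(np.array([.499,.2524,.15]),155)
E
```

```text
washer [ 0.56033045 -0.03416523  0.091     ]
[ 0.56084311 -0.03372863  0.109     ] [(np.float64(13.476670875995595), np.float64(18.330688912795537)), (np.float64(13.212327954194935), np.float64(21.402727367846122))]
[ 0.56179999 -0.03390709  0.091     ] [(np.float64(14.413693293477955), np.float64(20.141055675974684)), (np.float64(13.9529080286014), np.float64(19.340498038112436))]
[ 0.56070638 -0.03365954  0.111     ] [(np.float64(11.256095458688678), np.float64(20.238254606878186)), (np.float64(10.666994029403947), np.float64(22.63213994786591))]
pick
rot option [-7.917e+01 -1.100e-01 -1.000e-02]
rot option [ 1.0083e+02 -1.0000e-02  1.1000e-01]
xyz [ 0.0199  0.264  -0.1279] dist 0.294 rot [-7.917e+01 -1.100e-01 -1.000e-02] q6 -1.5218805996048221
```

Call:
{"api": "apply_moves", "payload": {
  "steps": [
    {"xyz": [0.001, 0.022, -0.011], "rotation": [-6.6, 0, 0]},
    {"xyz": [0.002, 0.044, -0.021], "rotation": [-13.2, 0, 0]},
    {"xyz": [0.003, 0.066, -0.032], "rotation": [-19.8, 0, 0]},
    {"xyz": [0.004, 0.088, -0.043], "rotation": [-26.4, 0, 0]},
    {"xyz": [0.006, 0.11, -0.053], "rotation": [-33, 0, 0]},
    {"xyz": [0.01, 0.132, -0.064], "rotation": [-39.6, 0, 0]},
    {"xyz": [0.014, 0.154, -0.075], "rotation": [-46.2, 0, 0]},
    {"xyz": [0.018, 0.176, -0.085], "rotation": [-52.8, 0, 0]},
    {"xyz": [0.022, 0.198, -0.096], "rotation": [-59.4, 0, 0]},
    {"xyz": [0.028, 0.22, -0.107], "rotation": [-66, 0, 0]},
    {"xyz": [0.034, 0.242, -0.117], "rotation": [-72.6, 0, 0]},
    {"xyz": [0.04, 0.264, -0.128], "rotation": [-79.2, 0, 0]},
    {"xyz": [0.04, 0.264, -0.128], "rotation": [-79.2, 0, 0]},
    {"xyz": [0.04, 0.264, -0.128], "rotation": [-79.2, 0, 0]},
    {"xyz": [0.04, 0.264, -0.128], "rotation": [-79.2, 0, 0]}
  ]
}}

```text
time_s: 3.12
eef_pos: [0.4983, 0.2528, 0.1304]
eef_rot: [2.534, 1.569, -2.614]
ft_force: [1.2, -1.7, 0.5]
finger_gap: 0.0857
```

```bash
python3 - <<'E'
from h import *
c,p,M=wshot("w2");print(p)
u=wproj(c,[.499,.2524,.048],p,M);print(u)
u0,v0=np.clip(u.astype(int)-[80,70],0,[400,280]);print(u0,v0)
cv2.imwrite("pics/w2.png",crop(c["img"],u0,v0,160,120,5))
E
```

```text
[0.49830248 0.252783   0.13041736]
[281.12211739 215.32085226]
201 145
```

View pics/w2.png

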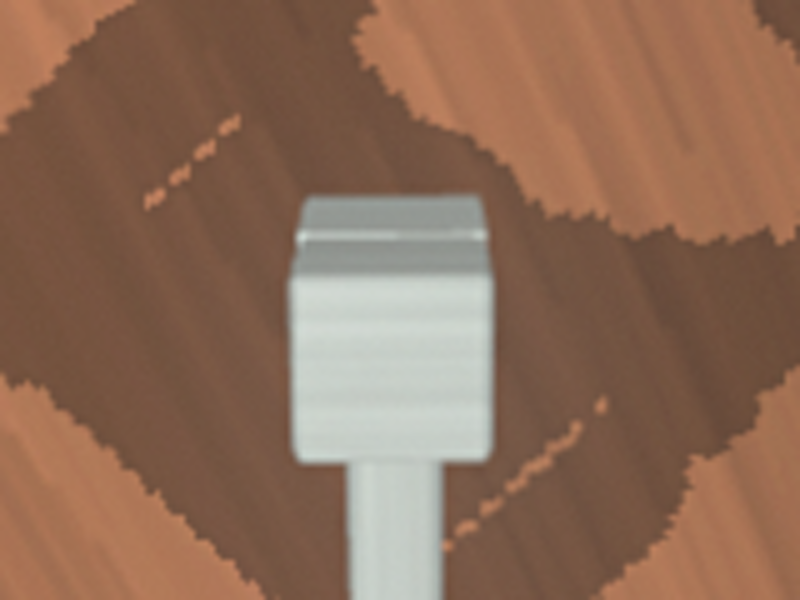

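The wrist view shows the hub top face with crop corners at (289,275), (493,275), (493,463) and (292,463). It is square with the fingers.

```bash
python3 - <<'E'
from h import *
c,p,M=pickle.load(open("w2.pkl","rb"))
f=lambda u,v,z:wpix(c,(201+u/5-.4,145+v/5-.4),z,p,M)
q=[f(u,v,.048) for u,v in((290,275),(493,275),(492,463),(292,463))]
h=np.mean(q,0);print(h)
for i in range(4):v=q[(i+1)%4]-q[i];print(np.hypot(*v[:2])*1e3,np.degrees(np.arctan2(v[1],v[0])))
v=f(353,590,.026)-f(350,470,.026);w=f(444,590,.026)-f(442,470,.026);print([np.degrees(np.arctan2(*x[1::-1])) for x in(v,w)])
plan(np.array([h[0],h[1],.0085]),155)
E
```

```text
[0.50161222 0.25418745 0.048     ]
29.38477635753907 154.96373939185904
29.534861358382795 65.7057756793439
30.14775232070884 -25.00385168697737
29.551886723492995 -115.7739563942075
[np.float64(65.52597416188917), np.float64(66.3533925953799)]
rot option [-0.02 -0.05 -0.03]
rot option [ 1.7998e+02 -5.0000e-02  8.0000e-02]
xyz [ 0.122  -0.0019  0.0031] dist 0.122 rot [-0.02 -0.05 -0.03] q6 -2.3734606629533874
```

Call:
{"api": "apply_moves", "payload": {
  "steps": [
    {"xyz": [0.03, -0.002, 0.003], "rotation": [0, 0, 0]},
    {"xyz": [0.06, -0.002, 0.003], "rotation": [0, 0, 0]},
    {"xyz": [0.09, -0.002, 0.003], "rotation": [0, 0, 0]},
    {"xyz": [0.11, -0.002, 0.003], "rotation": [0, 0, 0]},
    {"xyz": [0.121, -0.002, 0.003], "rotation": [0, 0, 0]},
    {"xyz": [0.121, -0.002, 0.003], "rotation": [0, 0, 0]},
    {"xyz": [0.121, -0.002, 0.003], "rotation": [0, 0, 0]}
  ]
}}

```text
time_s: 3.75
eef_pos: [0.5022, 0.2537, 0.01]
eef_rot: [2.726, 1.57, -2.424]
ft_force: [0.3, 0.2, 0.8]
finger_gap: 0.0852
```

Call:
{"api": "apply_moves", "payload": {
  "steps": [
    {"xyz": [0, 0, 0], "rotation": [0, 0, 0]},
    {"xyz": [0, 0, 0], "rotation": [0, 0, 0]},
    {"xyz": [0, 0, 0], "rotation": [0, 0, 0]},
    {"xyz": [0, 0, 0], "rotation": [0, 0, 0]},
    {"xyz": [0, 0, 0], "rotation": [0, 0, 0]},
    {"xyz": [0, 0, 0], "rotation": [0, 0, 0]},
    {"xyz": [0, 0, 0], "rotation": [0, 0, 0]},
    {"xyz": [0, 0, 0], "rotation": [0, 0, 0]},
    {"xyz": [0, 0, 0], "rotation": [0, 0, 0]},
    {"xyz": [0, 0, 0], "rotation": [0, 0, 0]},
    {"xyz": [0, 0, 0], "rotation": [0, 0, 0]},
    {"xyz": [0, 0, 0], "rotation": [0, 0, 0]}
  ],
  "claw": 1,
  "grip_force": 60
}}

```text
time_s: 4.75
eef_pos: [0.5025, 0.2539, 0.0109]
eef_rot: [-1.394, 1.57, -0.261]
ft_force: [-2.4, -0.2, 6.5]
finger_gap: 0.029
```

```bash
python3 - <<'E'
from h import *
c,p,M=wshot("w3");print(p,state()[0]["finger_gap"])
cv2.imwrite("pics/w3.png",crop(c["img"],180,100,200,150,4))
plan(np.array([.5607,-.0339,.17]),110)
E
```

```text
[0.50248226 0.25391375 0.01087449] 0.02953295843712703
rot option [4.492e+01 1.000e-02 2.000e-02]
rot option [-1.3508e+02 -3.0000e-02  2.0000e-02]
xyz [-0.1591 -0.1748 -0.236 ] dist 0.334 rot [4.492e+01 1.000e-02 2.000e-02] q6 -2.3716905318804655
```

View pics/w3.png

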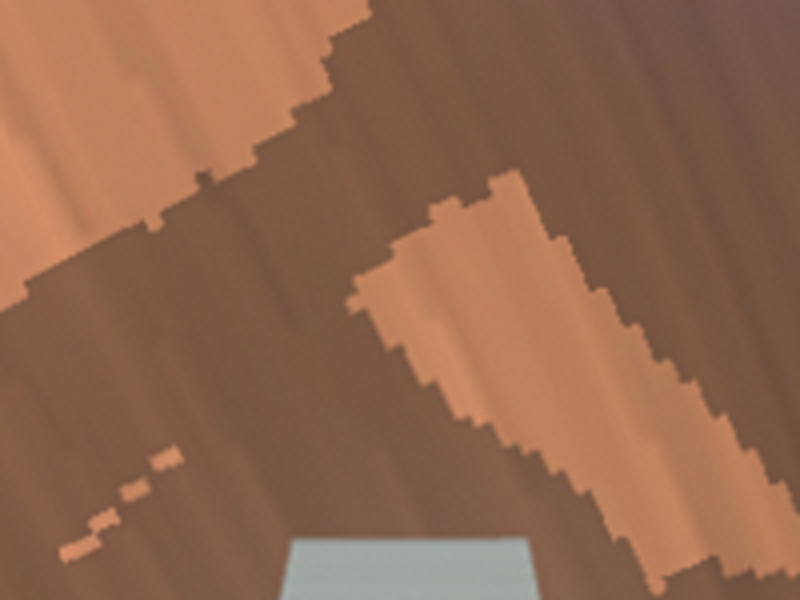

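The hub is held. Its lower front edge shows at crop row 540, columns 291 to 528. I use it to get the hub offset in the tool frame.

```bash
python3 - <<'E'
from h import *
c,p,M=pickle.load(open("w3.pkl","rb"))
f=lambda u,v,z:M.T@(wpix(c,(180+u/4-.4,100+v/4-.4),z,p,M)-p)
for z in(0,.048):
    a,b=f(291,540,z),f(528,540,z);print(z,a*1e3,b*1e3,np.linalg.norm(a-b)*1e3)
print("hub from w2 in tool",M.T@(np.array([.5016,.2542,.048])-p))
E
```

```text
0 [ 10.88016396 -15.48708063 -14.64936235] [ 10.86677308  14.935542   -14.62582968] 30.42263467806523
0.048 [-37.12350583 -10.75741907 -34.83290554] [-37.13271398  10.16251338 -34.81672344] 20.919940736108547
hub from w2 in tool [-0.03712592  0.00090407 -0.00011185]
```

Call:
{"api": "apply_moves", "payload": {
  "steps": [
    {"xyz": [-0.01, 0, 0], "rotation": [0, 0, 0]},
    {"xyz": [-0.035, 0, 0], "rotation": [0, 0, 0]},
    {"xyz": [-0.07, 0, 0], "rotation": [0, 0, 0]},
    {"xyz": [-0.105, 0, 0], "rotation": [0, 0, 0]},
    {"xyz": [-0.135, -0.008, -0.01], "rotation": [2, 0, 0]},
    {"xyz": [-0.145, -0.025, -0.034], "rotation": [6.5, 0, 0]},
    {"xyz": [-0.145, -0.042, -0.057], "rotation": [11, 0, 0]},
    {"xyz": [-0.145, -0.059, -0.08], "rotation": [15, 0, 0]},
    {"xyz": [-0.145, -0.076, -0.103], "rotation": [20, 0, 0]},
    {"xyz": [-0.145, -0.093, -0.126], "rotation": [24, 0, 0]},
    {"xyz": [-0.145, -0.11, -0.149], "rotation": [29, 0, 0]},
    {"xyz": [-0.145, -0.127, -0.171], "rotation": [33, 0, 0]},
    {"xyz": [-0.145, -0.144, -0.194], "rotation": [38, 0, 0]},
    {"xyz": [-0.14, -0.161, -0.217], "rotation": [42, 0, 0]},
    {"xyz": [-0.132, -0.175, -0.236], "rotation": [45, 0, 0]},
    {"xyz": [-0.129, -0.175, -0.236], "rotation": [45, 0, 0]},
    {"xyz": [-0.129, -0.175, -0.236], "rotation": [45, 0, 0]},
    {"xyz": [-0.129, -0.175, -0.236], "rotation": [45, 0, 0]},
    {"xyz": [-0.129, -0.175, -0.236], "rotation": [45, 0, 0]}
  ]
}}

```text
time_s: 6.38
eef_pos: [0.5606, -0.033, 0.1402]
eef_rot: [0.443, 1.571, 0.792]
ft_force: [0.2, -0.2, -3.8]
finger_gap: 0.0293
```

```bash
python3 - <<'E'
from h import *
c,p,M=wshot("w4");print(p,state()[0]["finger_gap"],state()[0]["ft_force"])
print(wproj(c,p+M@[.03,0,0],p,M))
cv2.imwrite("pics/w4.png",crop(c["img"],222,140,120,120,6)[:600])
plan(np.array([.5607,-.0339,.14]),110)
E
```

```text
[ 0.56063333 -0.03297164  0.14021962] 0.028861034401517396 [ 0.95497766 -0.2433899  -2.99840696]
[282.62890286 244.75811577]
rot option [0.02 0.03 0.01]
rot option [-1.7998e+02 -1.0000e-02  5.0000e-02]
xyz [ 0.0003 -0.0009 -0.0004] dist 0.001 rot [0.02 0.03 0.01] q6 -2.11548273206347
```

View pics/w4.png

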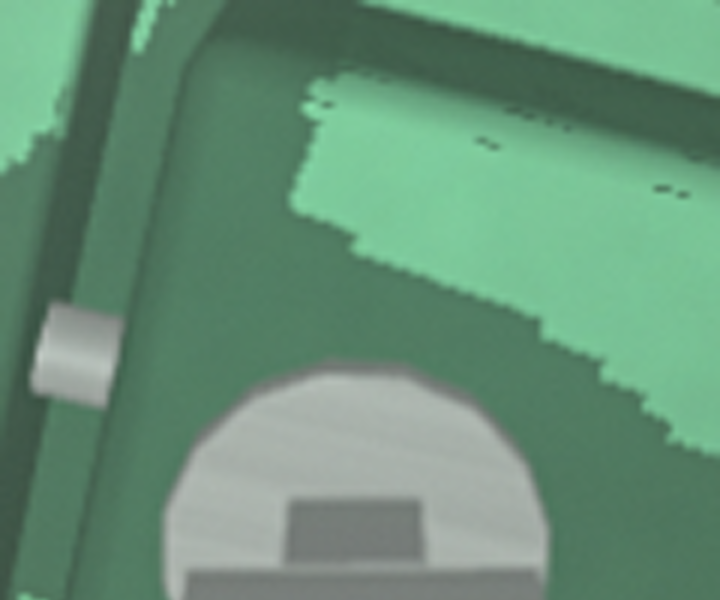

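The view shows the shaft foot edge from (288,500) to (422,499) and the hub lower edge from (185,572) to (540,570). The washer's left and right limits are at 163 and 549 and its top is at 372. The two edges are parallel.

```bash
python3 - <<'E'
from h import *
c,p,M=pickle.load(open("w4.pkl","rb"))
f=lambda u,v,z:(M.T@(wpix(c,(222+u/6-.4,140+v/6-.4),z,p,M)-p)*1e3).round(2)
print("shaft foot edge (centre = +7 in z)",f(288,500,.091),f(422,499,.091))
print("hub edge (+15)",f(185,571,p[2]-.0109),f(540,571,p[2]-.0109))
print("washer top (+21)",f(356,370,.091),"sides",f(163,535,.091),f(549,535,.091))
E
```

```text
shaft foot edge (centre = +7 in z) [49.22 -8.19 -6.36] [49.22  5.91 -6.46]
hub edge (+15) [ 10.89 -15.55 -14.33] [ 10.9   14.84 -14.31]
washer top (+21) [ 49.21  -1.01 -20.64] sides [ 49.22 -21.55  -2.35] [49.22 19.46 -2.33]
```

Call:
{"api": "apply_moves", "payload": {
  "steps": [
    {"xyz": [0.0, -0.0008, 0], "rotation": [0, 0, 0]},
    {"xyz": [0.008, -0.0008, 0], "rotation": [0, 0, 0]},
    {"xyz": [0.014, -0.0008, 0], "rotation": [0, 0, 0]},
    {"xyz": [0.017, -0.0008, 0], "rotation": [0, 0, 0]},
    {"xyz": [0.019, -0.0008, 0], "rotation": [0, 0, 0]},
    {"xyz": [0.021, -0.0008, 0], "rotation": [0, 0, 0]},
    {"xyz": [0.022, -0.0008, 0], "rotation": [0, 0, 0]},
    {"xyz": [0.022, -0.0008, 0], "rotation": [0, 0, 0]}
  ]
}}

```text
time_s: 7.1
eef_pos: [0.561, -0.0337, 0.1181]
eef_rot: [0.032, 1.571, 0.382]
ft_force: [0.2, 0.1, -3.3]
finger_gap: 0.0291
```

Call:
{"api": "apply_moves", "payload": {
  "steps": [
    {"xyz": [0.003, 0, 0], "rotation": [0, 0, 0]},
    {"xyz": [0.006, 0, 0], "rotation": [0, 0, 0]},
    {"xyz": [0.009, 0, 0], "rotation": [0, 0, 0]},
    {"xyz": [0.012, 0, 0], "rotation": [0, 0, 0]},
    {"xyz": [0.014, 0, 0], "rotation": [0, 0, 0]},
    {"xyz": [0.0155, 0, 0], "rotation": [0, 0, 0]},
    {"xyz": [0.0165, 0, 0], "rotation": [0, 0, 0]},
    {"xyz": [0.0165, 0, 0], "rotation": [0, 0, 0]}
  ]
}}

```text
time_s: 7.77
eef_pos: [0.5609, -0.0337, 0.1019]
eef_rot: [-0.15, 1.571, 0.199]
ft_force: [-2.3, 0.1, -0.2]
finger_gap: 0.0292
```

Call:
{"api": "apply_moves", "payload": {
  "steps": [
    {"xyz": [0, 0, 0], "rotation": [0, 0, 0]},
    {"xyz": [0, 0, 0], "rotation": [0, 0, 0]},
    {"xyz": [0, 0, 0], "rotation": [0, 0, 0]},
    {"xyz": [0, 0, 0], "rotation": [0, 0, 0]},
    {"xyz": [0, 0, 0], "rotation": [0, 0, 0]},
    {"xyz": [0, 0, 0], "rotation": [0, 0, 0]},
    {"xyz": [0, 0, 0], "rotation": [0, 0, 0]},
    {"xyz": [0, 0, 0], "rotation": [0, 0, 0]},
    {"xyz": [0, 0, 0], "rotation": [0, 0, 0]},
    {"xyz": [-0.03, 0, 0], "rotation": [0, 0, 0]},
    {"xyz": [-0.06, 0, 0], "rotation": [0, 0, 0]},
    {"xyz": [-0.09, 0, 0], "rotation": [0, 0, 0]},
    {"xyz": [-0.1, 0, 0.02], "rotation": [0, 0, 0]},
    {"xyz": [-0.1, 0, 0.045], "rotation": [0, 0, 0]},
    {"xyz": [-0.1, 0, 0.07], "rotation": [0, 0, 0]},
    {"xyz": [-0.1, 0, 0.0755], "rotation": [0, 0, 0]},
    {"xyz": [-0.1, 0, 0.0755], "rotation": [0, 0, 0]},
    {"xyz": [-0.1, 0, 0.0755], "rotation": [0, 0, 0]}
  ],
  "claw": -1
}}

```text
time_s: 9.27
eef_pos: [0.6312, -0.0078, 0.2012]
eef_rot: [2.766, 1.569, 3.116]
ft_force: [-1.6, 0.5, -0.8]
finger_gap: 0.0851
```

```bash
python3 - <<'E'
from h import *
c,p,M=wshot("w5");print(p,state()[0]["finger_gap"])
print(wproj(c,[.5616,-.0338,.139],p,M),wproj(c,[.6315,-.0081,.173],p,M))
cv2.imwrite("pics/w5.png",crop(c["img"],182,90,200,200,3)[:600])
plan(np.array([.632,-.008,.1285]),110)
E
```

```text
[ 0.63116288 -0.00784918  0.20119661] 0.0856054658610267
[281.58168065 112.99053753] [282.00105359 246.47523532]
rot option [ 0.02 -0.07 -0.03]
rot option [-1.7998e+02  5.0000e-02 -1.2000e-01]
xyz [ 0.0729 -0.0004  0.0011] dist 0.073 rot [ 0.02 -0.07 -0.03] q6 -2.0542049753755616
```

View pics/w5.png

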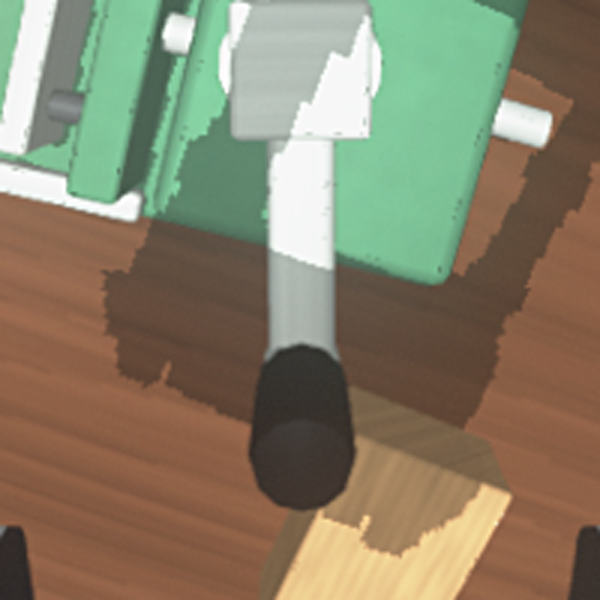

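The crank is on the shaft. The grip top is at crop (302,457), between the fingers. I go down and close.

Call:
{"api": "apply_moves", "payload": {
  "steps": [
    {"xyz": [0.025, -0.0002, 0], "rotation": [0, 0, 0]},
    {"xyz": [0.05, -0.0002, 0], "rotation": [0, 0, 0]},
    {"xyz": [0.068, -0.0002, 0], "rotation": [0, 0, 0]},
    {"xyz": [0.0725, -0.0002, 0], "rotation": [0, 0, 0]},
    {"xyz": [0.0725, -0.0002, 0], "rotation": [0, 0, 0]}
  ]
}}

```text
time_s: 9.73
eef_pos: [0.6294, -0.0085, 0.1278]
eef_rot: [2.709, 1.566, 3.058]
ft_force: [0.5, -0.4, 0.6]
finger_gap: 0.085
```

Call:
{"api": "apply_moves", "payload": {
  "steps": [
    {"xyz": [0, 0, 0], "rotation": [0, 0, 0]},
    {"xyz": [0, 0, 0], "rotation": [0, 0, 0]},
    {"xyz": [0, 0, 0], "rotation": [0, 0, 0]},
    {"xyz": [0, 0, 0], "rotation": [0, 0, 0]},
    {"xyz": [0, 0, 0], "rotation": [0, 0, 0]},
    {"xyz": [0, 0, 0], "rotation": [0, 0, 0]},
    {"xyz": [0, 0, 0], "rotation": [0, 0, 0]},
    {"xyz": [0, 0, 0], "rotation": [0, 0, 0]},
    {"xyz": [0, 0, 0], "rotation": [0, 0, 0]},
    {"xyz": [0, 0, 0], "rotation": [0, 0, 0]},
    {"xyz": [0, 0, 0], "rotation": [0, 0, 0]},
    {"xyz": [0, 0, 0], "rotation": [0, 0, 0]}
  ],
  "claw": 1,
  "grip_force": 40
}}

```text
time_s: 10.73
eef_pos: [0.6299, -0.0085, 0.1282]
eef_rot: [2.673, 1.567, 3.022]
ft_force: [2.9, 0.5, 4.4]
finger_gap: 0.021
```

```bash
cat >> h.py <<'E'
C=np.array([.5612,-.0338]);RAD=.075
def wind(dphi,n,hold=2,step=None):
    "rows: clockwise arc by dphi deg in n rows, centre C, from present angle, tool frame"
    o,p,M=state();v=p[:2]-C;a=np.arctan2(v[1],v[0])
    print("angle",np.degrees(a).round(2),"r",np.hypot(*v).round(4),"z",p[2].round(4),"F",np.round(o["ft_force"],1),"gap",o["finger_gap"],"t",o["time_s"],"yang",np.degrees(np.arctan2(M[1,1],M[0,1])),"q6",o["qpos"][5])
    rows=[]
    for i in list(range(1,n+1))+[n]*hold:
        b=a-np.radians(dphi)*i/n
        q=np.array([*(C+RAD*np.array([np.cos(b),np.sin(b)])),p[2]])
        s=M.T@(q-p); rows.append('{"xyz": [0, %.4f, %.4f], "rotation": [0, 0, 0]}'%(s[1],s[2]))
    print("["+", ".join(rows)+"]")
E
python3 -c "
from h import *
wind(90,16,2)"
```

```text
angle 20.24 r 0.0732 z 0.1282 F [2.9 0.5 4.4] gap 0.02102494447310074 t 10.7333 yang 109.98811934518685 q6 -2.054637135266091
[{"xyz": [0, -0.0073, 0.0015], "rotation": [0, 0, 0]}, {"xyz": [0, -0.0146, 0.0004], "rotation": [0, 0, 0]}, {"xyz": [0, -0.0218, -0.0014], "rotation": [0, 0, 0]}, {"xyz": [0, -0.0287, -0.0038], "rotation": [0, 0, 0]}, {"xyz": [0, -0.0354, -0.0069], "rotation": [0, 0, 0]}, {"xyz": [0, -0.0417, -0.0107], "rotation": [0, 0, 0]}, {"xyz": [0, -0.0476, -0.0150], "rotation": [0, 0, 0]}, {"xyz": [0, -0.0531, -0.0200], "rotation": [0, 0, 0]}, {"xyz": [0, -0.0581, -0.0254], "rotation": [0, 0, 0]}, {"xyz": [0, -0.0625, -0.0313], "rotation": [0, 0, 0]}, {"xyz": [0, -0.0663, -0.0376], "rotation": [0, 0, 0]}, {"xyz": [0, -0.0695, -0.0442], "rotation": [0, 0, 0]}, {"xyz": [0, -0.0720, -0.0511], "rotation": [0, 0, 0]}, {"xyz": [0, -0.0738, -0.0583], "rotation": [0, 0, 0]}, {"xyz": [0, -0.0749, -0.0655], "rotation": [0, 0, 0]}, {"xyz": [0, -0.0753, -0.0729], "rotation": [0, 0, 0]}, {"xyz": [0, -0.0753, -0.0729], "rotation": [0, 0, 0]}, {"xyz": [0, -0.0753, -0.0729], "rotation": [0, 0, 0]}]
```

Call:
{"api": "apply_moves", "payload": {
  "steps": [
    {"xyz": [0, -0.007, 0.001], "rotation": [0, 0, 0]},
    {"xyz": [0, -0.015, 0.0], "rotation": [0, 0, 0]},
    {"xyz": [0, -0.022, -0.0015], "rotation": [0, 0, 0]},
    {"xyz": [0, -0.029, -0.004], "rotation": [0, 0, 0]},
    {"xyz": [0, -0.0355, -0.007], "rotation": [0, 0, 0]},
    {"xyz": [0, -0.042, -0.0105], "rotation": [0, 0, 0]},
    {"xyz": [0, -0.0475, -0.015], "rotation": [0, 0, 0]},
    {"xyz": [0, -0.053, -0.02], "rotation": [0, 0, 0]},
    {"xyz": [0, -0.058, -0.0255], "rotation": [0, 0, 0]},
    {"xyz": [0, -0.0625, -0.0315], "rotation": [0, 0, 0]},
    {"xyz": [0, -0.0665, -0.0375], "rotation": [0, 0, 0]},
    {"xyz": [0, -0.0695, -0.044], "rotation": [0, 0, 0]},
    {"xyz": [0, -0.072, -0.051], "rotation": [0, 0, 0]},
    {"xyz": [0, -0.074, -0.058], "rotation": [0, 0, 0]},
    {"xyz": [0, -0.075, -0.0655], "rotation": [0, 0, 0]},
    {"xyz": [0, -0.0755, -0.073], "rotation": [0, 0, 0]}
  ]
}}

```text
time_s: 12.07
eef_pos: [0.5879, -0.104, 0.1282]
eef_rot: [1.635, 1.568, 1.984]
ft_force: [4.8, 6.0, 0.9]
finger_gap: 0.0209
```

```bash
python3 - <<'E'
from h import *
d=pickle.load(open("cams.pkl","rb"));c=d["top"]
wind(160,19,0)
# stop and pad positions along the bed from the first top picture (crop1 lower part, 4.9x)
ax=np.radians(-83.8);e=np.array([np.cos(ax),np.sin(ax)])
g=lambda u,v,z:(np.array(pix2w(c,(265+(u)/4.9-.4,160+(v-280)/4.9-.4),z)[:2])-C)@e*1e3
print("bedend",g(760,550,.02),g(728,315,.02))
for z in(.05,.064):print(z,"stop top front edge",g(600,322,z),g(617,545,z),"back",g(627,322,z),g(648,540,z))
print("stop foot",g(572,348,.014),"pad face top",g(335,365,.062),g(353,545,.062),"pad back",g(318,365,.062),"jaw front",g(288,352,.07),g(303,565,.07),"pack",g(383,355,.056),g(488,345,.056),g(509,528,.056))
E
```

```text
angle -69.15 r 0.0751 z 0.1282 F [4.8 6.  0.9] gap 0.02087641562135619 t 12.0667 yang 109.95898210056144 q6 -2.224562904219358
[{"xyz": [0, 0.0008, -0.0110], "rotation": [0, 0, 0]}, {"xyz": [0, 0.0030, -0.0218], "rotation": [0, 0, 0]}, {"xyz": [0, 0.0068, -0.0321], "rotation": [0, 0, 0]}, {"xyz": [0, 0.0121, -0.0418], "rotation": [0, 0, 0]}, {"xyz": [0, 0.0187, -0.0506], "rotation": [0, 0, 0]}, {"xyz": [0, 0.0266, -0.0583], "rotation": [0, 0, 0]}, {"xyz": [0, 0.0354, -0.0648], "rotation": [0, 0, 0]}, {"xyz": [0, 0.0452, -0.0699], "rotation": [0, 0, 0]}, {"xyz": [0, 0.0556, -0.0736], "rotation": [0, 0, 0]}, {"xyz": [0, 0.0664, -0.0757], "rotation": [0, 0, 0]}, {"xyz": [0, 0.0774, -0.0761], "rotation": [0, 0, 0]}, {"xyz": [0, 0.0884, -0.0750], "rotation": [0, 0, 0]}, {"xyz": [0, 0.0990, -0.0723], "rotation": [0, 0, 0]}, {"xyz": [0, 0.1092, -0.0680], "rotation": [0, 0, 0]}, {"xyz": [0, 0.1186, -0.0623], "rotation": [0, 0, 0]}, {"xyz": [0, 0.1271, -0.0553], "rotation": [0, 0, 0]}, {"xyz": [0, 0.1344, -0.0471], "rotation": [0, 0, 0]}, {"xyz": [0, 0.1405, -0.0379], "rotation": [0, 0, 0]}, {"xyz": [0, 0.1452, -0.0279], "rotation": [0, 0, 0]}]
bedend 291.0691206814764 291.16301577006334
0.05 stop top front edge 216.48742794736452 210.88012829869103 back 229.85394524747196 226.30187472312684
0.064 stop top front edge 212.33442117804012 206.80503189598684 back 225.51521801936426 222.01250157526314
stop foot 211.1397146448178 pad face top 81.2088694421087 80.45286246400136 pad back 72.9425810529778 jaw front 57.88876512009435 54.33385421952241 pack 106.23255328182144 158.2765908838151 157.83695611847872
```

Call:
{"api": "apply_moves", "payload": {
  "steps": [
    {"xyz": [0, 0.001, -0.011], "rotation": [0, 0, 0]},
    {"xyz": [0, 0.003, -0.022], "rotation": [0, 0, 0]},
    {"xyz": [0, 0.007, -0.032], "rotation": [0, 0, 0]},
    {"xyz": [0, 0.012, -0.042], "rotation": [0, 0, 0]},
    {"xyz": [0, 0.0185, -0.0505], "rotation": [0, 0, 0]},
    {"xyz": [0, 0.0265, -0.058], "rotation": [0, 0, 0]},
    {"xyz": [0, 0.0355, -0.065], "rotation": [0, 0, 0]},
    {"xyz": [0, 0.045, -0.07], "rotation": [0, 0, 0]},
    {"xyz": [0, 0.0555, -0.0735], "rotation": [0, 0, 0]},
    {"xyz": [0, 0.0665, -0.0755], "rotation": [0, 0, 0]},
    {"xyz": [0, 0.0775, -0.076], "rotation": [0, 0, 0]},
    {"xyz": [0, 0.0885, -0.075], "rotation": [0, 0, 0]},
    {"xyz": [0, 0.099, -0.0725], "rotation": [0, 0, 0]},
    {"xyz": [0, 0.109, -0.068], "rotation": [0, 0, 0]},
    {"xyz": [0, 0.1185, -0.0625], "rotation": [0, 0, 0]},
    {"xyz": [0, 0.127, -0.0555], "rotation": [0, 0, 0]},
    {"xyz": [0, 0.1345, -0.047], "rotation": [0, 0, 0]},
    {"xyz": [0, 0.1405, -0.038], "rotation": [0, 0, 0]},
    {"xyz": [0, 0.145, -0.028], "rotation": [0, 0, 0]}
  ]
}}

```text
time_s: 13.65
eef_pos: [0.5099, 0.0223, 0.1283]
eef_rot: [2.557, 1.564, 2.905]
ft_force: [-7.6, -1.8, 6.8]
finger_gap: 0.021
```

```bash
python3 -c "
from h import *
wind(170,20,0)"
```

```text
angle 132.43 r 0.076 z 0.1283 F [-7.6 -1.8  6.8] gap 0.021000265474309204 t 13.65 yang 109.96504209259808 q6 -2.026952032351325
[{"xyz": [0, 0.0025, 0.0109], "rotation": [0, 0, 0]}, {"xyz": [0, 0.0044, 0.0219], "rotation": [0, 0, 0]}, {"xyz": [0, 0.0047, 0.0330], "rotation": [0, 0, 0]}, {"xyz": [0, 0.0032, 0.0440], "rotation": [0, 0, 0]}, {"xyz": [0, 0.0002, 0.0547], "rotation": [0, 0, 0]}, {"xyz": [0, -0.0044, 0.0649], "rotation": [0, 0, 0]}, {"xyz": [0, -0.0104, 0.0742], "rotation": [0, 0, 0]}, {"xyz": [0, -0.0177, 0.0826], "rotation": [0, 0, 0]}, {"xyz": [0, -0.0262, 0.0897], "rotation": [0, 0, 0]}, {"xyz": [0, -0.0356, 0.0956], "rotation": [0, 0, 0]}, {"xyz": [0, -0.0459, 0.1000], "rotation": [0, 0, 0]}, {"xyz": [0, -0.0566, 0.1028], "rotation": [0, 0, 0]}, {"xyz": [0, -0.0677, 0.1040], "rotation": [0, 0, 0]}, {"xyz": [0, -0.0788, 0.1036], "rotation": [0, 0, 0]}, {"xyz": [0, -0.0897, 0.1015], "rotation": [0, 0, 0]}, {"xyz": [0, -0.1002, 0.0978], "rotation": [0, 0, 0]}, {"xyz": [0, -0.1100, 0.0926], "rotation": [0, 0, 0]}, {"xyz": [0, -0.1190, 0.0860], "rotation": [0, 0, 0]}, {"xyz": [0, -0.1269, 0.0782], "rotation": [0, 0, 0]}, {"xyz": [0, -0.1335, 0.0693], "rotation": [0, 0, 0]}]
```

Call:
{"api": "apply_moves", "payload": {
  "steps": [
    {"xyz": [0, 0.0025, 0.011], "rotation": [0, 0, 0]},
    {"xyz": [0, 0.0045, 0.022], "rotation": [0, 0, 0]},
    {"xyz": [0, 0.0045, 0.033], "rotation": [0, 0, 0]},
    {"xyz": [0, 0.003, 0.044], "rotation": [0, 0, 0]},
    {"xyz": [0, 0.0, 0.0545], "rotation": [0, 0, 0]},
    {"xyz": [0, -0.0045, 0.065], "rotation": [0, 0, 0]},
    {"xyz": [0, -0.0105, 0.074], "rotation": [0, 0, 0]},
    {"xyz": [0, -0.0175, 0.0825], "rotation": [0, 0, 0]},
    {"xyz": [0, -0.026, 0.0895], "rotation": [0, 0, 0]},
    {"xyz": [0, -0.0355, 0.0955], "rotation": [0, 0, 0]},
    {"xyz": [0, -0.046, 0.1], "rotation": [0, 0, 0]},
    {"xyz": [0, -0.0565, 0.103], "rotation": [0, 0, 0]},
    {"xyz": [0, -0.0675, 0.104], "rotation": [0, 0, 0]},
    {"xyz": [0, -0.079, 0.1035], "rotation": [0, 0, 0]},
    {"xyz": [0, -0.0895, 0.1015], "rotation": [0, 0, 0]},
    {"xyz": [0, -0.1, 0.098], "rotation": [0, 0, 0]},
    {"xyz": [0, -0.11, 0.0925], "rotation": [0, 0, 0]},
    {"xyz": [0, -0.119, 0.086], "rotation": [0, 0, 0]},
    {"xyz": [0, -0.127, 0.078], "rotation": [0, 0, 0]},
    {"xyz": [0, -0.1335, 0.0695], "rotation": [0, 0, 0]}
  ]
}}

```text
time_s: 15.32
eef_pos: [0.6206, -0.0786, 0.1275]
eef_rot: [2.185, 1.562, 2.533]
ft_force: [0.0, 8.5, 5.6]
finger_gap: 0.0208
```

```bash
python3 -c "
from h import *
wind(170,20,0)"
```

```text
angle -37.03 r 0.0744 z 0.1275 F [0.  8.5 5.6] gap 0.02084825856330433 t 15.3167 yang 109.94957380242751 q6 -2.1704062776409265
[{"xyz": [0, -0.0058, -0.0094], "rotation": [0, 0, 0]}, {"xyz": [0, -0.0097, -0.0199], "rotation": [0, 0, 0]}, {"xyz": [0, -0.0119, -0.0307], "rotation": [0, 0, 0]}, {"xyz": [0, -0.0126, -0.0418], "rotation": [0, 0, 0]}, {"xyz": [0, -0.0116, -0.0529], "rotation": [0, 0, 0]}, {"xyz": [0, -0.0089, -0.0637], "rotation": [0, 0, 0]}, {"xyz": [0, -0.0047, -0.0740], "rotation": [0, 0, 0]}, {"xyz": [0, 0.0010, -0.0836], "rotation": [0, 0, 0]}, {"xyz": [0, 0.0080, -0.0922], "rotation": [0, 0, 0]}, {"xyz": [0, 0.0162, -0.0996], "rotation": [0, 0, 0]}, {"xyz": [0, 0.0255, -0.1058], "rotation": [0, 0, 0]}, {"xyz": [0, 0.0355, -0.1106], "rotation": [0, 0, 0]}, {"xyz": [0, 0.0461, -0.1138], "rotation": [0, 0, 0]}, {"xyz": [0, 0.0571, -0.1154], "rotation": [0, 0, 0]}, {"xyz": [0, 0.0683, -0.1153], "rotation": [0, 0, 0]}, {"xyz": [0, 0.0793, -0.1136], "rotation": [0, 0, 0]}, {"xyz": [0, 0.0899, -0.1104], "rotation": [0, 0, 0]}, {"xyz": [0, 0.0999, -0.1055], "rotation": [0, 0, 0]}, {"xyz": [0, 0.1091, -0.0993], "rotation": [0, 0, 0]}, {"xyz": [0, 0.1172, -0.0917], "rotation": [0, 0, 0]}]
```

Call:
{"api": "apply_moves", "payload": {
  "steps": [
    {"xyz": [0, -0.006, -0.0095], "rotation": [0, 0, 0]},
    {"xyz": [0, -0.0095, -0.02], "rotation": [0, 0, 0]},
    {"xyz": [0, -0.012, -0.0305], "rotation": [0, 0, 0]},
    {"xyz": [0, -0.0125, -0.042], "rotation": [0, 0, 0]},
    {"xyz": [0, -0.0115, -0.053], "rotation": [0, 0, 0]},
    {"xyz": [0, -0.009, -0.0635], "rotation": [0, 0, 0]},
    {"xyz": [0, -0.0045, -0.074], "rotation": [0, 0, 0]},
    {"xyz": [0, 0.001, -0.0835], "rotation": [0, 0, 0]},
    {"xyz": [0, 0.008, -0.092], "rotation": [0, 0, 0]},
    {"xyz": [0, 0.016, -0.0995], "rotation": [0, 0, 0]},
    {"xyz": [0, 0.0255, -0.106], "rotation": [0, 0, 0]},
    {"xyz": [0, 0.0355, -0.1105], "rotation": [0, 0, 0]},
    {"xyz": [0, 0.046, -0.114], "rotation": [0, 0, 0]},
    {"xyz": [0, 0.057, -0.1155], "rotation": [0, 0, 0]},
    {"xyz": [0, 0.0685, -0.1155], "rotation": [0, 0, 0]},
    {"xyz": [0, 0.0795, -0.1135], "rotation": [0, 0, 0]},
    {"xyz": [0, 0.09, -0.1105], "rotation": [0, 0, 0]},
    {"xyz": [0, 0.1, -0.1055], "rotation": [0, 0, 0]},
    {"xyz": [0, 0.109, -0.0995], "rotation": [0, 0, 0]},
    {"xyz": [0, 0.117, -0.0915], "rotation": [0, 0, 0]}
  ]
}}

```text
time_s: 16.98
eef_pos: [0.4921, -0.0008, 0.1285]
eef_rot: [2.528, 1.557, 2.876]
ft_force: [-8.8, -2.4, 8.0]
finger_gap: 0.0213
```

```bash
python3 -c "
from h import *
wind(130,16,0)"
```

```text
angle 154.48 r 0.0765 z 0.1285 F [-8.8 -2.4  8. ] gap 0.021287660420307556 t 16.9833 yang 109.94541223454561 q6 -2.0784054011644577
[{"xyz": [0, 0.0058, 0.0092], "rotation": [0, 0, 0]}, {"xyz": [0, 0.0115, 0.0181], "rotation": [0, 0, 0]}, {"xyz": [0, 0.0159, 0.0278], "rotation": [0, 0, 0]}, {"xyz": [0, 0.0188, 0.0380], "rotation": [0, 0, 0]}, {"xyz": [0, 0.0203, 0.0486], "rotation": [0, 0, 0]}, {"xyz": [0, 0.0202, 0.0592], "rotation": [0, 0, 0]}, {"xyz": [0, 0.0187, 0.0697], "rotation": [0, 0, 0]}, {"xyz": [0, 0.0157, 0.0799], "rotation": [0, 0, 0]}, {"xyz": [0, 0.0113, 0.0896], "rotation": [0, 0, 0]}, {"xyz": [0, 0.0056, 0.0985], "rotation": [0, 0, 0]}, {"xyz": [0, -0.0014, 0.1065], "rotation": [0, 0, 0]}, {"xyz": [0, -0.0094, 0.1135], "rotation": [0, 0, 0]}, {"xyz": [0, -0.0183, 0.1193], "rotation": [0, 0, 0]}, {"xyz": [0, -0.0279, 0.1238], "rotation": [0, 0, 0]}, {"xyz": [0, -0.0381, 0.1268], "rotation": [0, 0, 0]}, {"xyz": [0, -0.0486, 0.1284], "rotation": [0, 0, 0]}]
```

Call:
{"api": "apply_moves", "payload": {
  "steps": [
    {"xyz": [-0.0005, 0.006, 0.009], "rotation": [0, 0, 0]},
    {"xyz": [-0.0005, 0.0115, 0.018], "rotation": [0, 0, 0]},
    {"xyz": [-0.0005, 0.016, 0.028], "rotation": [0, 0, 0]},
    {"xyz": [-0.0005, 0.019, 0.038], "rotation": [0, 0, 0]},
    {"xyz": [-0.0005, 0.0205, 0.0485], "rotation": [0, 0, 0]},
    {"xyz": [-0.0005, 0.02, 0.059], "rotation": [0, 0, 0]},
    {"xyz": [-0.0005, 0.0185, 0.0695], "rotation": [0, 0, 0]},
    {"xyz": [-0.0005, 0.0155, 0.08], "rotation": [0, 0, 0]},
    {"xyz": [-0.0005, 0.0115, 0.0895], "rotation": [0, 0, 0]},
    {"xyz": [-0.0005, 0.0055, 0.0985], "rotation": [0, 0, 0]},
    {"xyz": [-0.0005, -0.0015, 0.1065], "rotation": [0, 0, 0]},
    {"xyz": [-0.0005, -0.0095, 0.1135], "rotation": [0, 0, 0]},
    {"xyz": [-0.0005, -0.0185, 0.1195], "rotation": [0, 0, 0]},
    {"xyz": [-0.0005, -0.028, 0.124], "rotation": [0, 0, 0]},
    {"xyz": [-0.0005, -0.038, 0.127], "rotation": [0, 0, 0]},
    {"xyz": [-0.0005, -0.0485, 0.1285], "rotation": [0, 0, 0]}
  ]
}}

```text
time_s: 18.32
eef_pos: [0.6282, -0.0026, 0.127]
eef_rot: [2.521, 1.552, 2.869]
ft_force: [-7.5, 3.7, 8.0]
finger_gap: 0.0204
```

```bash
python3 - <<'E'
from h import *
from rig import viewer
wind(40,7,0)
t=viewer.get_image("top");pickle.dump(t,open("top2.pkl","wb"))
s=viewer.get_image("scene");pickle.dump(s,open("scene2.pkl","wb"))
a=cv2.resize(t["img"][160:230,265:425,::-1],(800,350),interpolation=cv2.INTER_CUBIC)
b=cv2.resize(s["img"][200:280,110:290,::-1],(560,249),interpolation=cv2.INTER_CUBIC)
b=np.pad(b,((0,0),(0,240),(0,0)))
cv2.imwrite("pics/t2.png",np.vstack([a,b]))
E
```

```text
angle 24.96 r 0.0739 z 0.127 F [-7.5  3.7  8. ] gap 0.020432006817046825 t 18.3167 yang 109.96105909392143 q6 -2.047802272950899
[{"xyz": [0, -0.0074, 0.0014], "rotation": [0, 0, 0]}, {"xyz": [0, -0.0148, 0.0009], "rotation": [0, 0, 0]}, {"xyz": [0, -0.0222, -0.0003], "rotation": [0, 0, 0]}, {"xyz": [0, -0.0294, -0.0022], "rotation": [0, 0, 0]}, {"xyz": [0, -0.0364, -0.0049], "rotation": [0, 0, 0]}, {"xyz": [0, -0.0431, -0.0082], "rotation": [0, 0, 0]}, {"xyz": [0, -0.0495, -0.0122], "rotation": [0, 0, 0]}]
```

View pics/t2.png

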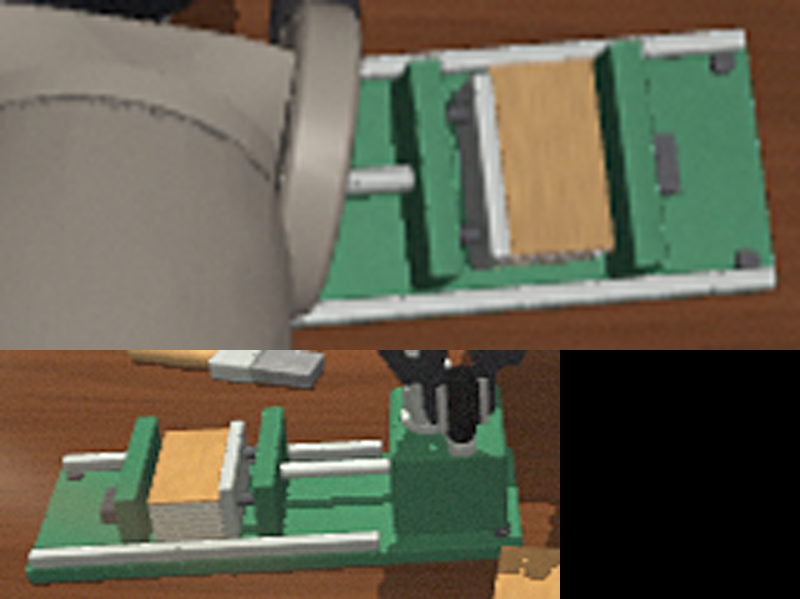

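The pile now rides against the pad. The pile's far edge is at top-crop (590,60) to (612,250), and the stop's dark face is close behind it, so I measure that gap.

```bash
python3 - <<'E'
from h import *
c=pickle.load(open("top2.pkl","rb"))
ax=np.radians(-83.8);e=np.array([np.cos(ax),np.sin(ax)])
g=lambda u,v,z:round((np.array(pix2w(c,(265+u/5-.4,160+v/5-.4),z)[:2])-C)@e*1e3,1)
print("pad face",g(491,75,.062),g(509,255,.062),"pad back",g(472,78,.062),g(490,262,.062))
print("pack near",g(490,68,.056),g(510,255,.056),"far",g(590,60,.056),g(612,250,.056))
print("stop top front",g(610,45,.064),g(639,268,.064),"back",g(638,42,.064),g(664,262,.064),"jaw front",g(436,60,.064),g(457,275,.064),"bedend",g(745,35,.02),g(775,285,.02))
c=pickle.load(open("cams.pkl","rb"))["top"]
E
```

```text
pad face 153.0 151.4 pad back 143.8 142.0
pack near 154.4 153.3 far 202.9 202.0
stop top front 211.1 211.4 back 224.7 223.5 jaw front 127.2 125.4 bedend 292.3 290.2
```

```bash
python3 -c "
from h import *
wind(90,14,0)"
```

```text
angle 23.82 r 0.0739 z 0.1271 F [-4.5  2.   7.8] gap 0.020905788215686946 t 18.4167 yang 109.8692940128403 q6 -2.0476031157339136
[{"xyz": [0, -0.0083, 0.0012], "rotation": [0, 0, 0]}, {"xyz": [0, -0.0167, 0.0004], "rotation": [0, 0, 0]}, {"xyz": [0, -0.0249, -0.0014], "rotation": [0, 0, 0]}, {"xyz": [0, -0.0329, -0.0040], "rotation": [0, 0, 0]}, {"xyz": [0, -0.0405, -0.0076], "rotation": [0, 0, 0]}, {"xyz": [0, -0.0477, -0.0120], "rotation": [0, 0, 0]}, {"xyz": [0, -0.0543, -0.0171], "rotation": [0, 0, 0]}, {"xyz": [0, -0.0604, -0.0230], "rotation": [0, 0, 0]}, {"xyz": [0, -0.0657, -0.0295], "rotation": [0, 0, 0]}, {"xyz": [0, -0.0703, -0.0366], "rotation": [0, 0, 0]}, {"xyz": [0, -0.0740, -0.0441], "rotation": [0, 0, 0]}, {"xyz": [0, -0.0769, -0.0520], "rotation": [0, 0, 0]}, {"xyz": [0, -0.0789, -0.0602], "rotation": [0, 0, 0]}, {"xyz": [0, -0.0799, -0.0685], "rotation": [0, 0, 0]}]
```

Call:
{"api": "apply_moves", "payload": {
  "steps": [
    {"xyz": [-0.0005, -0.0085, 0.001], "rotation": [0, 0, 0]},
    {"xyz": [-0.0005, -0.0165, 0.0005], "rotation": [0, 0, 0]},
    {"xyz": [-0.0005, -0.025, -0.0015], "rotation": [0, 0, 0]},
    {"xyz": [-0.0005, -0.033, -0.004], "rotation": [0, 0, 0]},
    {"xyz": [-0.0005, -0.0405, -0.0075], "rotation": [0, 0, 0]},
    {"xyz": [-0.0005, -0.0475, -0.012], "rotation": [0, 0, 0]},
    {"xyz": [-0.0005, -0.0545, -0.017], "rotation": [0, 0, 0]},
    {"xyz": [-0.0005, -0.0605, -0.023], "rotation": [0, 0, 0]},
    {"xyz": [-0.0005, -0.0655, -0.0295], "rotation": [0, 0, 0]},
    {"xyz": [-0.0005, -0.0705, -0.0365], "rotation": [0, 0, 0]},
    {"xyz": [-0.0005, -0.074, -0.044], "rotation": [0, 0, 0]},
    {"xyz": [-0.0005, -0.077, -0.052], "rotation": [0, 0, 0]},
    {"xyz": [-0.0005, -0.079, -0.06], "rotation": [0, 0, 0]},
    {"xyz": [-0.0005, -0.08, -0.0685], "rotation": [0, 0, 0]}
  ]
}}

```text
time_s: 19.58
eef_pos: [0.5927, -0.102, 0.1279]
eef_rot: [2.348, 1.556, 2.694]
ft_force: [5.0, 6.9, 1.4]
finger_gap: 0.0209
```

```bash
cat >> h.py <<'E'
def tang():
    o,p,M=state();v=p[:2]-C;a=np.arctan2(v[1],v[0]);f=o["ft_force"]
    print("tangential resist",-(f[0]*np.sin(a)-f[1]*np.cos(a)),"Mz about shaft",None)
E
python3 - <<'E'
from h import *
tang();wind(30,6,0)
E
```

```text
tangential resist 7.407307813490665 Mz about shaft None
angle -65.22 r 0.0751 z 0.1279 F [5.  6.9 1.4] gap 0.02089094297936707 t 19.5833 yang 109.83938749836797 q6 -2.2171257026680333
[{"xyz": [0, -0.0001, -0.0065], "rotation": [0, 0, 0]}, {"xyz": [0, 0.0001, -0.0131], "rotation": [0, 0, 0]}, {"xyz": [0, 0.0010, -0.0196], "rotation": [0, 0, 0]}, {"xyz": [0, 0.0024, -0.0260], "rotation": [0, 0, 0]}, {"xyz": [0, 0.0044, -0.0322], "rotation": [0, 0, 0]}, {"xyz": [0, 0.0069, -0.0382], "rotation": [0, 0, 0]}]
```

Call:
{"api": "apply_moves", "payload": {
  "steps": [
    {"xyz": [0, 0, -0.0065], "rotation": [0, 0, 0]},
    {"xyz": [0, 0, -0.013], "rotation": [0, 0, 0]},
    {"xyz": [0, 0.001, -0.0195], "rotation": [0, 0, 0]},
    {"xyz": [0, 0.0025, -0.026], "rotation": [0, 0, 0]},
    {"xyz": [0, 0.0045, -0.032], "rotation": [0, 0, 0]},
    {"xyz": [0, 0.007, -0.038], "rotation": [0, 0, 0]}
  ]
}}

```text
time_s: 20.08
eef_pos: [0.5571, -0.1095, 0.1286]
eef_rot: [2.156, 1.562, 2.502]
ft_force: [8.7, -0.3, -2.9]
finger_gap: 0.0213
```

```bash
python3 - <<'E'
from h import *
from rig import viewer
tang();wind(25,5,0)
t=viewer.get_image("top");pickle.dump(t,open("top3.pkl","wb"))
s=viewer.get_image("scene");pickle.dump(s,open("scene3.pkl","wb"))
f=lambda s:cv2.resize(s["img"][200:270,110:220,::-1],(440,280),interpolation=cv2.INTER_CUBIC)[:, :400]
a=cv2.resize(t["img"][162:227,335:425,::-1],(800,578),interpolation=cv2.INTER_CUBIC)[:,:]
cv2.imwrite("pics/t3.png",a)
E
```

```text
tangential resist 8.683460617617593 Mz about shaft None
angle -93.14 r 0.0758 z 0.1286 F [ 8.7 -0.3 -2.9] gap 0.02132293152385582 t 20.0833 yang 109.8017056109494 q6 -2.2483925620859733
[{"xyz": [0, 0.0035, -0.0056], "rotation": [0, 0, 0]}, {"xyz": [0, 0.0069, -0.0112], "rotation": [0, 0, 0]}, {"xyz": [0, 0.0107, -0.0166], "rotation": [0, 0, 0]}, {"xyz": [0, 0.0149, -0.0215], "rotation": [0, 0, 0]}, {"xyz": [0, 0.0196, -0.0261], "rotation": [0, 0, 0]}]
```

View pics/t3.png

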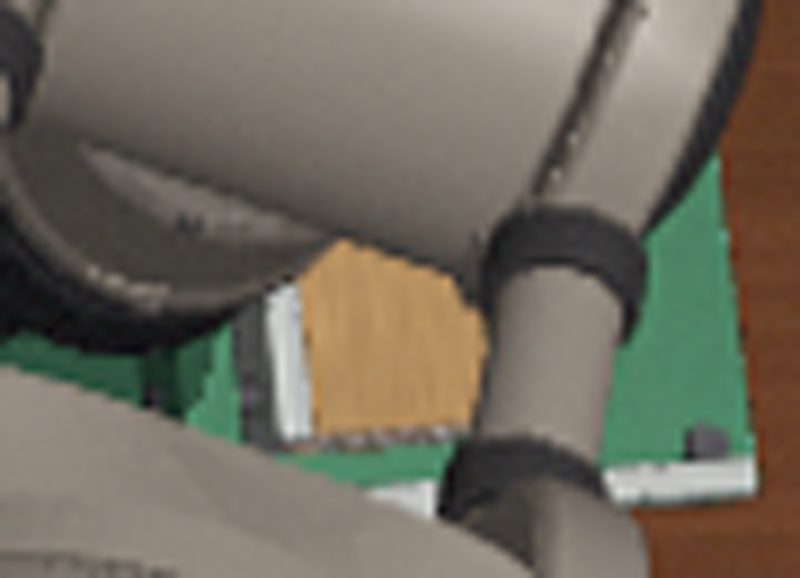

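Top view: the arm hides the stop, and the pad face/pile near edge is at (297,285) to (315,435). I use the scene images numerically: shift of pile/pad against shift of jaw.

```bash
cat >> h.py <<'E'
def shift(A,B,x0,y0,w,h,k=10):
    up=lambda i:cv2.resize(i,None,fx=k,fy=k,interpolation=cv2.INTER_CUBIC)
    T=up(A[y0:y0+h,x0:x0+w]);m=14;X=max(x0-m,0);S=up(B[y0-4:y0+h+4,X:x0+w+m])
    r=cv2.matchTemplate(S,T,cv2.TM_CCOEFF_NORMED);_,v,_,l=cv2.minMaxLoc(r)
    return l[0]/k+X-x0,l[1]/k-4,round(v,3)
E
python3 - <<'E'
from h import *
c=pickle.load(open("top3.pkl","rb"))
ax=np.radians(-83.8);e=np.array([np.cos(ax),np.sin(ax)]);D=np.array([*e,0])
g=lambda u,v,z:round((np.array(pix2w(c,(335+u/8.889-.4,162+v/8.889-.4),z)[:2])-C)@e*1e3,1)
print("pad face",g(297,285,.062),g(314,437,.062),"pack near",g(303,290,.056),g(315,435,.056))
s2=pickle.load(open("scene2.pkl","rb"));s3=pickle.load(open("scene3.pkl","rb"));A,B=s2["img"],s3["img"]
P=np.array([*C,0])+D*.15+[0.045,0.005,.04]
for n,q in dict(pad=(181,221,11,40),padpack=(160,223,32,38),jaw=(192,218,12,42),jaw2=(190,216,16,24),stop=(145,218,14,36)).items():
    print(n,shift(A,B,*q))
print("px per 10mm along bed:",w2pix(s2,P+D*.01)-w2pix(s2,P))
E
```

```text
pad face 160.0 159.7 pack near 162.9 161.4
pad (-3.0999999999999943, 0.20000000000000018, 0.961)
padpack (-3.0, 0.09999999999999964, 0.958)
jaw (-4.800000000000011, 0.09999999999999964, 0.77)
jaw2 (-4.699999999999989, 0.2999999999999998, 0.807)
stop (-1.8000000000000114, 0.09999999999999964, 0.774)
px per 10mm along bed: [-4.48058293  0.24873407]
```

Call:
{"api": "apply_moves", "payload": {
  "steps": [
    {"xyz": [0, 0.0035, -0.0055], "rotation": [0, 0, 0]},
    {"xyz": [0, 0.007, -0.011], "rotation": [0, 0, 0]},
    {"xyz": [0, 0.0105, -0.0165], "rotation": [0, 0, 0]},
    {"xyz": [0, 0.015, -0.0215], "rotation": [0, 0, 0]},
    {"xyz": [0, 0.0175, -0.024], "rotation": [0, 0, 0]}
  ]
}}

```text
time_s: 20.6
eef_pos: [0.5301, -0.1034, 0.1291]
eef_rot: [2.092, 1.568, 2.437]
ft_force: [8.8, -5.4, -4.6]
finger_gap: 0.0211
```

```bash
python3 - <<'E'
from h import *
from rig import viewer
tang();wind(10,2,0)
s=viewer.get_image("scene");pickle.dump(s,open("scene4.pkl","wb"))
A=pickle.load(open("scene2.pkl","rb"))["img"];B=s["img"]
for n,q in dict(pad=(181,221,11,40),padpack=(160,223,32,38),jaw=(192,218,12,42),jaw2=(190,216,16,24)).items(): print(n,shift(A,B,*q))
o,p,M=state();print(p)
E
```

```text
tangential resist 10.193695120183648 Mz about shaft None
angle -114.08 r 0.0762 z 0.1291 F [ 8.8 -5.4 -4.6] gap 0.021053981861141997 t 20.6 yang 109.76507207551394 q6 -2.251592720218618
[{"xyz": [0, 0.0056, -0.0037], "rotation": [0, 0, 0]}, {"xyz": [0, 0.0107, -0.0077], "rotation": [0, 0, 0]}]
pad (-3.0999999999999943, 0.20000000000000018, 0.928)
padpack (-3.0, 0.09999999999999964, 0.942)
jaw (-5.599999999999994, 0.09999999999999964, 0.826)
jaw2 (-5.400000000000006, 0.5, 0.863)
[ 0.52965917 -0.10321454  0.12906711]
```

Pad and pile no longer move while the jaw does. The shaft has turned about 854° in all, compression is about 6 mm, and grip force is about 3.6 N over the free-running level. I release and retreat.

Call:
{"api": "apply_moves", "payload": {
  "steps": [
    {"xyz": [0, 0, 0], "rotation": [0, 0, 0]},
    {"xyz": [0, 0, 0], "rotation": [0, 0, 0]},
    {"xyz": [0, 0, 0], "rotation": [0, 0, 0]},
    {"xyz": [0, 0, 0], "rotation": [0, 0, 0]},
    {"xyz": [0, 0, 0], "rotation": [0, 0, 0]},
    {"xyz": [0, 0, 0], "rotation": [0, 0, 0]},
    {"xyz": [0, 0, 0], "rotation": [0, 0, 0]},
    {"xyz": [-0.01, 0, 0], "rotation": [0, 0, 0]},
    {"xyz": [-0.025, 0, 0], "rotation": [0, 0, 0]},
    {"xyz": [-0.05, 0, 0], "rotation": [0, 0, 0]},
    {"xyz": [-0.075, 0, 0], "rotation": [0, 0, 0]},
    {"xyz": [-0.1, 0, 0], "rotation": [0, 0, 0]},
    {"xyz": [-0.12, 0, 0], "rotation": [0, 0, 0]},
    {"xyz": [-0.12, 0, 0], "rotation": [0, 0, 0]},
    {"xyz": [-0.12, 0, 0], "rotation": [0, 0, 0]}
  ],
  "claw": -0.6
}}

```text
time_s: 21.9
eef_pos: [0.5305, -0.1035, 0.2508]
eef_rot: [1.031, 1.57, 1.377]
ft_force: [-0.2, -0.1, -0.4]
finger_gap: 0.0681
```

```bash
python3 - <<'E'
from h import *
from rig import viewer
s=viewer.get_image("scene");pickle.dump(s,open("scene5.pkl","wb"))
A=pickle.load(open("scene2.pkl","rb"))["img"];B=s["img"]
for n,q in dict(pad=(181,221,11,40),jaw=(192,218,12,42)).items(): print(n,shift(A,B,*q))
c,p,M=wshot("w6")
a=cv2.resize(c["img"][:,:,::-1],(420,315))
b=cv2.resize(B[190:290,110:300,::-1],(700,368)[::1],interpolation=cv2.INTER_CUBIC)
cv2.imwrite("pics/f.png",np.vstack([np.pad(b,((0,0),(0,0),(0,0))),np.pad(a[85:315],((0,0),(0,280),(0,0)))]))
E
```

```text
pad (-3.0999999999999943, 0.20000000000000018, 0.927)
jaw (-5.699999999999989, 0.09999999999999964, 0.82)
```

View pics/f.png

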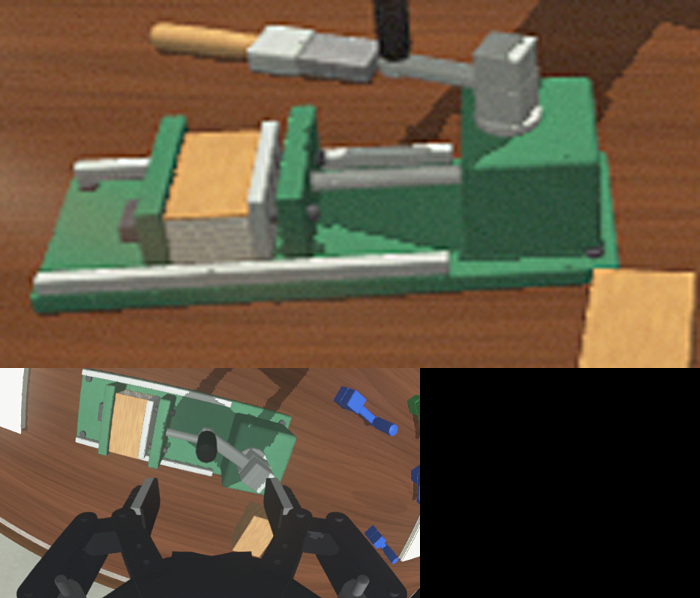

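The last picture shows the crank seated on the washer with its hub at about (505,85). The pile is tight between stop and pad, the jaw still has a gap behind the pad, and the arm is clear.

```bash
python3 -c "
from rig import ticket
print(ticket.hand_in())"
```

```text
the job is handed in; nothing more can be done
None
```

The job is handed in. I fitted the crank fully onto the shaft and wound it clockwise by the black grip about 854° (2.4 turns). The pile of cards is now caught between pad and stop. I then let go and raised the arm clear at 21.9 s.

**Last checks:**
- **Caught:** over the last 21° of winding the pad and pile stayed put while the jaw went on about 2 mm.
- **Spring:** image shifts put compression at about 6 to 6.4 mm. Force at the grip rose from about 6.6 N to 10.2 N, close to the 3.7 N expected for half compression.
- **After release:** pad and jaw stayed where they were (jaw reading moved 0.1 px). The crank was still seated on the washer, and the wrist force was about 0 N.

**Disagreements:**
- My stop estimate before contact (about 213 to 214 mm from the shaft) was about 2 mm farther than where the pile actually stopped. I relied on the contact evidence.
- The arm hid the stop in the last top view, so the compression rests on scene-image matching and force. I put it at good to about 1 mm.

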